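# Park the sprung pusher and refill the carton dispenser

### The arm

A 6-joint arm with a two-finger parallel gripper is mounted at the origin on the work surface. World frame = base frame: x ahead of the robot, y to its left, z up, the work surface at z = 0. Lengths are in m, angles in degrees, forces in N, time in s.
With the tool pointing down it reaches from about 0.425 to 0.925 m from the base axis. Payload 12.5 kg.
Tool frame: the origin (TCP) lies midway between the tips of the shut fingers; the grasp point (between the pads) lies 19 mm behind it (arm.grip_depth is the distance from the TCP to the grasp point, in m); z points along the fingers, y is the line along which they close (so a half turn about z gives the same grasp; the last joint's range is limited). The gripper opens to 85 mm and grips with 20 to 120 N. Pads are 22 mm wide; open, the fingers measure 114 mm over their backs; the gripper's body (76 mm by 85 mm) begins 54 mm behind the grasp point. The pads swing forward as they close: fully open they stand 13 mm farther back than shut.
Start: joints at [60.756, 28.126, 89.318, -0, 62.55, -6.05], TCP at [0.246, 0.575, 0.231] pointing down, gripper open.
Joint ranges: [-177.58, 177.58], [-47.91, 125.51], [2.72, 160], [-65.01, 245.01], [3.68, 167.84], [-153.87, 153.87]. Speed limits (degrees/s): [127.2, 127.2, 159.86, 180, 180, 180].

### API

Orientations are given as a 3x3 rotation matrix whose columns are the frame's x, y, z axes.
In Python, from bench import arm gives the robot as it stands.
- The arm moves only by the tool apply_moves, never from a script. Its argument "plan" is a list of rows, each an object of numbers: "claw": the finger opening in mm, from 0 to 85.4; "dx", "dy", "dz": the shift along the tool's x, y, z in mm; "spin": the turn about the tool's z in degrees. In form: [{"claw": .., "dx": .., "dy": .., "dz": .., "spin": ..}, ...]. A call has exactly 8 rows; each row is the pose to reach, as a shift and turn from the pose commanded when the call began, along the tool's axes at that moment; what a row does not reach only later rows make up. A row lasts 1/8 s, in which the tool goes at most 62.5 mm and 10.7 degrees, less where a joint would pass 70% of its speed; a pose out of reach is approached as far as the arm can. A call with a gripper value outside its range is refused whole. The fingers move at their own pace and stop on an object; "grip_force" is the grip in N (left out, the last holds). Time passes only in rows, so rows that repeat a pose let the fingers close, or fill a call up. It gives the time, the measured TCP pose, the force and the opening at its end, in the units of the state.
- arm.observe(): the state, without advancing time (a new reading comes with each control period).
- arm.capture(name): name is "scene" or "top"; returns a dict with "img" (480x640x3 uint8, red, green, blue), "fx", "fy", "cx", "cy" (pixels), "xyz" and "attitude" of the camera in the world. Camera axes: x right, y up, looking along -z (the intrinsics and any distortion apply to the point x, -y, -z); pixel columns grow to the right and rows downward; lengths in m; the calibration is good to about 2 mm. A picture is of the moment at which its call begins. There is no depth.
- arm.sign_off(): hands the job in, once; it reports no verdict.
Trained networks look in the newest picture that a camera, given by its name, has taken for a name from the list of things; names that differ only in an ending like _2 or _b are one class to them, and where a whole thing is asked for, a point or a joint stands for the part that bears it (a point fixed in the world has none). Each returns a list of dicts, best first, with "score" (0 to 1); they miss things now and then, are a little off and sometimes report something else, mostly with a low value. They report only what shows in the picture. A call takes as long as a camera call. They do not tell look-alikes from the thing itself.
- arm.find_in(camera, query): "pixel" ([column, row] in pixels, amid what is visible of it).
- arm.place_of(camera, query): "pixel" ([column, row] in pixels: a listed point, or the origin of a listed thing).
The state is a dict: "t": time; "joints": joint angles; "qd": joint speeds; "tau": joint torques, N m; "position": TCP position; "orientation": TCP orientation; "wrist_force": force on the tool from outside, world axes, zero at the start; "ft_torque": the same for the moment, N m; "finger_gap": opening from 0.0 (shut) to 1.0 (fully open).
Only numpy, scipy, OpenCV 4.12 (cv2) and the standard library are available. Lean on these libraries where they do the work, as an engineer would, in place of code of your own. Each camera call takes 0.05 s, during which the arm holds its last target. There are 200 camera calls.

### The job

Refill the medicine carton dispenser: move its sprung pusher away from the front by its black post handle and lodge the post in the side notch so that the pusher stays back by itself when let go. Then set the tall narrow carton, upright, on the floor of the emptied channel in front of the pusher, lengthwise; it holds glass, so set it down and do not drop it, leave the pusher parked, and do not push the two other cartons away.

Things in the scene. Friction and masses are not known exactly. Their poses are not given: they have to be found in the camera images.
- dispenser: White carton dispenser fixed to the desk, 200 mm long (its x, -115 at the front to +85), 180 mm wide (y -90 to +90), 40 mm high; origin on its underside, z up. At -y an open channel for one carton; at +y an aluminium deck, top at 40 mm, with a J-shaped slot for the 10 mm pin under the post handle: a straight leg along x, at its far end a cross leg towards +y, ending in a notch.
- slot_corner (a point): On the deck (40 mm up), where the pin must be to start across: far end of the straight leg, dispenser x +48, y +25 mm. The straight leg is 16 mm wide, x -80 to +62; the cross leg runs to y = +70 between x = +62 and the tongue beside the notch, whose end slants from x +23 (at the straight leg) to +35 (at the notch). Axes as the dispenser's.
- notch (a point): On the deck (40 mm up), centre of the pin when seated in the notch: dispenser x +30, y +61 mm. From the cross leg the notch runs back towards the front (-x) to x = +25; it is 18 mm wide (y +52 to +70). Axes as the dispenser's.
- pusher (a joint): Travel (m) of the sprung pusher along the dispenser's +x, away from the front: 0 at rest (its start), stop at 0.126. A spring drives it back: 4 N at 0, 10 N at 0.12. The pin passes the tip of the tongue into the notch only above 0.111; seated in the notch it reads about 0.100 and stays when let go.
- latch (a joint): Sideways travel (m) of the post handle along the pusher's bar, towards the dispenser's +y: 0 in the straight leg (its start), stop at 0.040, middle of the notch 0.036 (seated: 0.032 to 0.040). It can move only while the pin is in the cross leg; a weak spring (2 to 4 N) brings it back unless the pin is in the notch.
- handle_top (a point): Centre of the top, 115 mm above the desk, of the black post handle: upright, round, 22 mm in diameter down to a 24 mm square collar at 42 to 56 mm above the desk. The pin is below it on the same axis. At rest it stands at dispenser x -70, y +25 mm. Axes as the dispenser's.
- paddle (a point): Centre of the front (-x) face of the pusher's grey paddle in the channel: 60 mm wide, 13 to 80 mm above the desk. A steel bar (44 to 54 mm above the desk, 14 mm thick) joins it to the post. Axes as the dispenser's. At rest at dispenser x -80 mm, parked at +20 mm.
- channel_floor (a point): Point on the channel's floor, 10 mm above the desk, midway across and midway between its front wall and the parked pusher's paddle (65 mm from each). The channel is 64 mm wide inside, its walls 5 mm thick with tops 35 mm above the desk (40 mm on the deck's side). Axes as the dispenser's: x along the channel.
- tall_carton: The tall narrow white carton with a grey-blue band: 90 mm long (its x), 44 mm wide (its y), 100 mm tall (its z), 0.1 to 0.2 kg, standing upright on the desk to the right (-y) of the dispenser; origin at the centre of its underside. Two other cartons of the same look are lower.
- flat_carton: White carton lying flat, 100 x 70 x 40 mm; origin at the centre of its underside. A bystander.
- square_carton: White carton, 64 x 64 x 60 mm; origin at the centre of its underside. A bystander.
Mind the look-alikes: they are no part of the job. What is shaped like the tall_carton but purple or yellow is not meant.

How it is judged (in metres and radians):
On the way:
1. the pusher is parked: its pin sits in the notch and the post handle has been let go (value of joint pusher between 0.092 and 0.106 m and value of joint latch above 0.029 m and contact force between dispenser and the fingers below 0.1 N), for 0.3 s.
At the end, for the whole second after the job is handed in: Pusher still parked in the notch (pusher 0.092 to 0.106, latch above 0.029); tall carton at rest, upright (0.08 rad), lengthwise (either way, 0.45 rad), underside on the channel floor (5 mm), centre within 26 mm along and 16 mm across of the channel-floor point (value of joint pusher between 0.092 and 0.106 m and value of joint latch above 0.029 m and z of tall_carton in the frame of channel_floor between -0.005 and 0.005 m and x of tall_carton in the frame of channel_floor between -0.026 and 0.026 m and y of tall_carton in the frame of channel_floor between -0.016 and 0.016 m and angle between the x axis of tall_carton and the x axis of dispenser, either way round below 0.45 rad and angle between tall_carton's own z axis and vertical below 0.08 rad and linear speed of tall_carton below 0.02 m/s); the robot touches nothing.
It fails at once if the tall carton is dropped or thrown (it moves faster than 0.75 m/s while the fingers do not hold it) (contact force between tall_carton and the fingers below 0.05 N and linear speed of tall_carton above 0.75 m/s).
It fails at once if one of the two other cartons is pushed away by more than 30 mm (distance of any of flat_carton, square_carton from where it was at the start of the episode above 0.03 m).
It also fails if it takes over 54 s, if anything falls off the work surface, if the arm or the gripper's body presses on something with over 40 N, if the wrist force passes 120 N, or if a joint passes its speed limit or range.

## Working session

There is one attempt and no reset: what is moved stays moved. The work goes in short steps, Python scripts to look and compute and a tool call to move; the robot and the scene stay as the last step left them, time stands still between calls to the robot, and variables do not carry over. Pictures are saved under pics/ and viewed, on a budget of 10 in all, crops included, one or two more only if the job needs it, and the job is handed in when it is done.

Besides the shell and the picture viewer there is one more tool, called as name(argument=value, ...), one argument or row to a line, values as JSON. apply_moves: Moves the arm, as the interface text tells. Its arguments: {"type":"object","properties":{"plan":{"type":"array","items":{"type":"object","properties":{"claw":{"type":"number"},"dx":{"type":"number"},"dy":{"type":"number"},"dz":{"type":"number"},"spin":{"type":"number"}}}},"grip_force":{"type":"number"}},"required":["plan"]}

```bash
mkdir -p pics
cat > h.py <<'E'
import numpy as np, cv2
from bench import arm
np.set_printoptions(precision=4,suppress=True)
def cap(n,save=None):
    c=arm.capture(n)
    if save: cv2.imwrite('pics/'+save,c['img'][:,:,::-1])
    return c
def ray(c,p):
    d=np.array([(p[0]-c['cx'])/c['fx'],-(p[1]-c['cy'])/c['fy'],-1.])
    return np.array(c['xyz']),np.array(c['attitude']).reshape(3,3)@d
def onz(c,p,z):
    o,d=ray(c,p); return o+d*(z-o[2])/d[2]
def proj(c,P):
    v=np.array(c['attitude']).reshape(3,3).T@(np.array(P)-np.array(c['xyz']))
    return np.array([c['cx']+c['fx']*v[0]/-v[2],c['cy']-c['fy']*v[1]/-v[2]])
E
python3 - <<'E'
from h import *
s=arm.observe(); print(s['t'],s['position'],np.array(s['orientation']),s['wrist_force'],s['finger_gap'],arm.grip_depth)
Z=dict(dispenser=0,slot_corner=.04,notch=.04,handle_top=.115,channel_floor=.01,tall_carton=0,flat_carton=0,square_carton=0,paddle=None)
for n in('top','scene'):
    c=cap(n,n+'0.png'); print(n,{k:v for k,v in c.items() if k!='img'})
    for q,z in Z.items():
        for r in arm.place_of(n,q)[:3]:
            print(q,r['score'],np.round(r['pixel'],1),onz(c,r['pixel'],z if z is not None else .0465))
E
```

```text
0.0 [0.246  0.5743 0.2307] [[-0.9192  0.3938 -0.0006]
 [ 0.3938  0.9192 -0.001 ]
 [ 0.0002 -0.0011 -1.    ]] [ 0.2725 -0.0191 -0.1639] 0.9961757066534276 0.0187
top {'fx': 624.8723353841141, 'fy': 624.8723353841141, 'cx': 326.5695631285385, 'cy': 248.8166653233448, 'xyz': array([ 0.184 , -0.037 ,  1.2074]), 'attitude': array([[-0.0471,  0.9775, -0.2057],
       [-0.9989, -0.0468,  0.0066],
       [-0.0032,  0.2058,  0.9786]])}
dispenser 0.68 [242.6 194.2] [0.5581 0.1184 0.    ]
slot_corner 0.78 [221.  165.3] [0.6069 0.1545 0.04  ]
notch 0.56 [204.9 176.8] [0.5847 0.1863 0.04  ]
handle_top 0.7 [221.5 212.2] [0.4904 0.1424 0.115 ]
channel_floor 0.79 [264.7 210.8] [0.5186 0.0739 0.01  ]
channel_floor 0.68 [373.6 148.3] [ 0.6391 -0.15    0.01  ]
tall_carton 0.72 [383.7 239.4] [ 0.4514 -0.159   0.    ]
tall_carton 0.71 [263.  304.8] [0.3329 0.0832 0.    ]
tall_carton 0.67 [403.  312.7] [ 0.3048 -0.1867  0.    ]
flat_carton 0.59 [373.3 148.3] [ 0.6429 -0.1504  0.    ]
square_carton 0.63 [468.1 187.6] [ 0.5501 -0.3359  0.    ]
paddle 0.8 [265.6 226.7] [0.4768 0.0697 0.0465]
scene {'fx': 479
[... 256 characters left out ...]
)}
dispenser 0.96 [419.1 256.7] [0.56   0.1226 0.    ]
slot_corner 0.85 [452.7 241.3] [0.6094 0.1544 0.04  ]
notch 0.56 [445.5 227.8] [0.5815 0.1854 0.04  ]
handle_top 0.65 [395.2 380.3] [ 0.6809 -0.2258  0.115 ]
handle_top 0.64 [395.8 191.9] [0.488  0.1419 0.115 ]
channel_floor 0.84 [386.3 262.2] [0.519  0.0632 0.01  ]
tall_carton 0.95 [215.3 303.6] [ 0.3136 -0.191   0.    ]
tall_carton 0.9 [291.9 327.3] [ 0.4601 -0.1577  0.    ]
tall_carton 0.79 [118.7 314.5] [ 0.1901 -0.3046  0.    ]
flat_carton 0.94 [392.3 378.2] [ 0.6472 -0.1513  0.    ]
flat_carton 0.64 [388.4 259.1] [0.5134 0.0833 0.    ]
paddle 0.93 [374.9 237. ] [0.4837 0.0774 0.0465]
paddle 0.71 [398.  189.8] [0.4458 0.2443 0.0465]
```

View pics/top0.png

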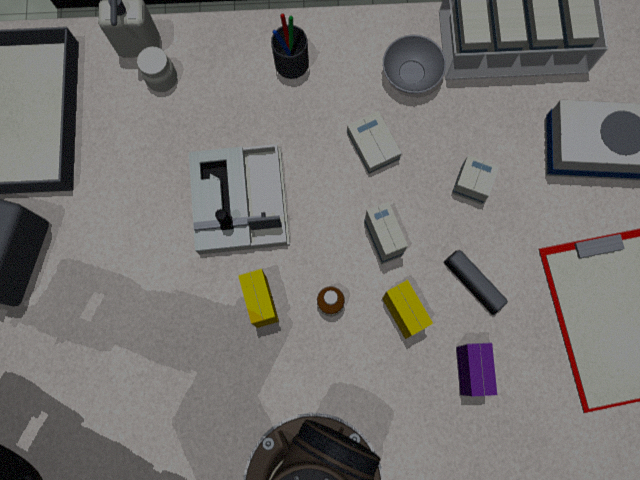

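View pics/scene0.png

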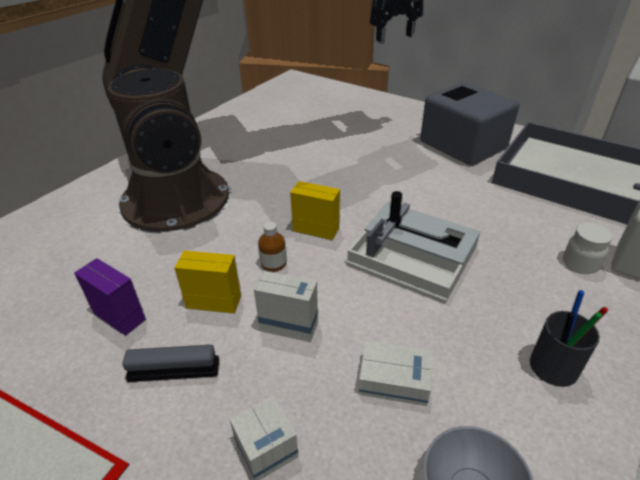

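The top view shows the dispenser at about (240,198), its post top at (222,212), and the tall carton at (386,232). The yellow and purple look-alikes stand at (258,297), (407,307) and (477,370). Next I'll fit the poses and check them with an overlay.

```bash
cat > fit.py <<'E'
from h import *
from scipy.optimize import least_squares
C={n:cap(n) for n in('top','scene')}
M=dict(dispenser=(0,0,0),slot_corner=(48,25,40),notch=(30,61,40),handle_top=(-70,25,115),channel_floor=(-45,-53,10),paddle=(-80,-53,46.5))
W=lambda p,m:np.array([p[0]+np.cos(p[2])*m[0]-np.sin(p[2])*m[1],p[1]+np.sin(p[2])*m[0]+np.cos(p[2])*m[1],m[2]])
obs=[]
for n in C:
    for q,m in M.items():
        for r in arm.place_of(n,q):
            e=np.linalg.norm(proj(C[n],W((.559,.121,.08),np.array(m)/1e3))-r['pixel'])
            if e<20: obs.append((n,q,np.array(m)/1e3,np.array(r['pixel'])));break
f=lambda p:np.concatenate([proj(C[n],W(p,m))-px for n,q,m,px in obs])
s=least_squares(f,(.559,.121,.08),loss='soft_l1'); D=s.x
print('disp',D[:2],np.degrees(D[2])); print([(o[0],o[1],e.round(1)) for o,e in zip(obs,f(D).reshape(-1,2))])
def box(x0,x1,y0,y1,z0,z1):
    P=[(x,y,z) for x in(x0,x1) for y in(y0,y1) for z in(z0,z1)]
    return [(np.array(P[i]),np.array(P[j])) for i in range(8) for j in range(i) if sum(a!=b for a,b in zip(P[i],P[j]))==1]
def view(n,p,B,col,ctr,w,im=None,k=4):
    h=int(w*.75); x0,y0=int(ctr[0]-w/2),int(ctr[1]-h/2)
    i=cv2.resize(C[n]['img'][y0:y0+h,x0:x0+w,::-1],(400,300),interpolation=cv2.INTER_CUBIC); k=400/w
    for a,b in B:
        q=[tuple(int(v) for v in (proj(C[n],W(p,m/1e3))-(x0,y0)+.5)*k) for m in(a,b)]
        cv2.line(i,q[0],q[1],col,1)
    return i
if __name__=='__main__':
    DB=box(-115,85,-90,90,0,40)+box(-80,62,17,33,40,40)+box(-81,-59,14,36,115,115)
    T=[.457,-.158,np.radians(15)]; TB=box(-45,45,-22,22,0,100)
    g=[view('top',D,DB,(0,0,255),(240,198),140),view('scene',D,DB,(0,0,255),(412,240),160),view('top',T,TB,(0,0,255),(386,232),80),view('scene',T,TB,(0,0,255),(288,305),100)]
    cv2.imwrite('pics/fit1.png',np.vstack([np.hstack(g[:2]),np.hstack(g[2:])]))
E
python3 fit.py
```

```text
disp [0.5588 0.1243] 2.609495467802906
[('top', 'slot_corner', array([-0.1,  4.7])), ('top', 'notch', array([ 1. , -2.4])), ('top', 'channel_floor', array([4.7, 0.5])), ('top', 'paddle', array([ 0. , -0.8])), ('scene', 'dispenser', array([ 2. , -0.8])), ('scene', 'notch', array([ 3.9, -1.7])), ('scene', 'handle_top', array([-1.5, -2.4])), ('scene', 'channel_floor', array([1.4, 0.6])), ('scene', 'paddle', array([-4.3, -1.4]))]
```

View pics/fit1.png

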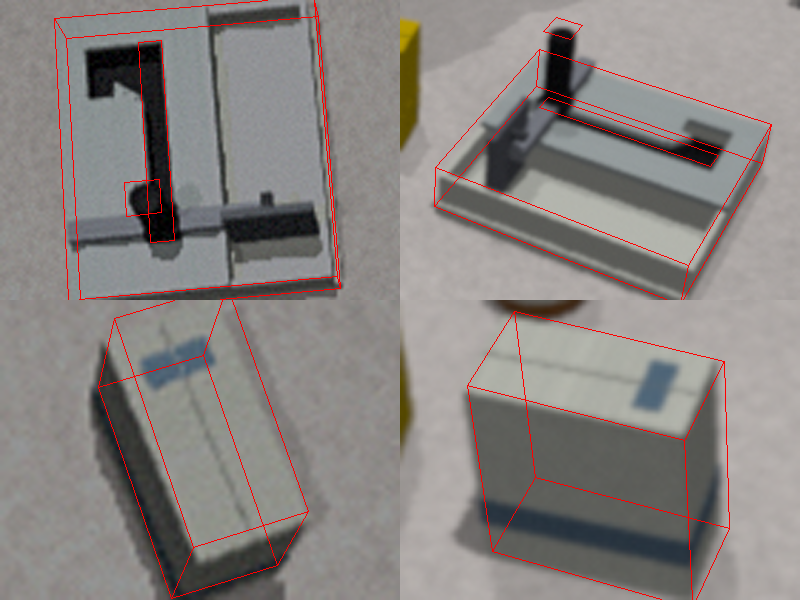

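The overlay fits to about 2 mm. The carton needs a shift of about −2 mm in x, and its yaw is about 17°.

```bash
cat >> h.py <<'E'
DX,DY,DA=.5588,.1240,np.radians(2.6)
def dw(x,y,z):  # dispenser mm -> world
    c,s=np.cos(DA),np.sin(DA); return np.array([DX+(c*x-s*y)/1e3,DY+(s*x+c*y)/1e3,z/1e3])
def wd(P):
    c,s=np.cos(DA),np.sin(DA); d=np.array(P[:2])-(DX,DY); return np.array([c*d[0]+s*d[1],-s*d[0]+c*d[1]])*1e3
def delta(P,yaw):  # P = TCP target, yaw = world angle of the closing line
    s=arm.observe(); R=np.array(s['orientation']); t=R.T@(np.array(P)-s['position'])*1e3
    a=np.degrees(np.arctan2(R[1,1],R[0,1])); sp=-((yaw-a+90)%180-90)
    print('t',s['t'],'at',np.array(s['position']),'delta',t.round(1),'spin',round(sp,1),'F',s['wrist_force'],'gap',s['finger_gap'])
E
python3 -c "
from h import *
delta(dw(-70,25,180),92.6);delta(dw(-70,25,73),92.6)"
```

```text
t 1.7 at [0.2461 0.5745 0.2313] delta [-390.9 -298.9   51.3] spin -25.8 F [0.4495 0.2609 0.3707] gap 0.998053157872839
t 1.7 at [0.2461 0.5745 0.2313] delta [-390.9 -298.9  158.3] spin -25.8 F [0.4495 0.2609 0.3707] gap 0.998053157872839
```

apply_moves(
  plan=[
    {"claw": 85, "dx": -45, "dy": -34, "dz": 0, "spin": -6},
    {"claw": 85, "dx": -92, "dy": -70, "dz": 0, "spin": -12},
    {"claw": 85, "dx": -140, "dy": -107, "dz": 0, "spin": -18},
    {"claw": 85, "dx": -190, "dy": -145, "dz": 0, "spin": -24},
    {"claw": 85, "dx": -240, "dy": -184, "dz": 0, "spin": -26},
    {"claw": 85, "dx": -290, "dy": -222, "dz": 10, "spin": -26},
    {"claw": 85, "dx": -340, "dy": -260, "dz": 25, "spin": -26},
    {"claw": 85, "dx": -391, "dy": -299, "dz": 45, "spin": -26},
  ],
  grip_force=60,
)

```text
t: 2.7
position: [0.4845, 0.1514, 0.1891]
orientation: [[-0.999, -0.049, 0.002], [-0.049, 0.999, 0.0], [-0.002, 0.0, -1.0]]
wrist_force: [0.6, 0.6, 0.5]
finger_gap: 0.993
```

```bash
python3 -c "
from h import *
delta(dw(-70,25,73),92.6)"
```

```text
t 2.7 at [0.4845 0.1514 0.1891] delta [ -2.7  -5.8 116.1] spin 0.2 F [0.5503 0.5982 0.4533] gap 0.9930810182268236
```

apply_moves(
  plan=[
    {"claw": 85, "dx": 0, "dy": 0, "dz": 10, "spin": 0},
    {"claw": 85, "dx": 0, "dy": 0, "dz": 50, "spin": 0},
    {"claw": 85, "dx": 0, "dy": 0, "dz": 85, "spin": 0},
    {"claw": 85, "dx": 0, "dy": 0, "dz": 112, "spin": 0},
    {"claw": 85, "dx": 0, "dy": 0, "dz": 112, "spin": 0},
    {"claw": 10, "dx": 0, "dy": 0, "dz": 112, "spin": 0},
    {"claw": 10, "dx": 0, "dy": 0, "dz": 112, "spin": 0},
    {"claw": 10, "dx": 0, "dy": 0, "dz": 112, "spin": 0},
  ],
)

```text
t: 3.7
position: [0.4838, 0.1532, 0.0779]
orientation: [[-0.999, -0.049, 0.002], [-0.049, 0.999, -0.0], [-0.002, -0.0, -1.0]]
wrist_force: [0.2, -27.7, 19.7]
finger_gap: 0.369
```

```bash
python3 -c "
from h import *
delta(dw(49,25,73),92.6);s=arm.observe();print(wd(s['position']))"
```

```text
t 3.7 at [0.4838 0.1532 0.0779] delta [-122.5   -8.     5.1] spin 0.2 F [  0.1716 -27.74    19.7293] gap 0.3694644395758257
[-73.5543  32.5435]
```

The measured pose equals the commanded one, because the first call simply fell short. That leaves the gripper about 7 mm off in y, so I'll centre it while the fingers finish closing.

apply_moves(
  plan=[
    {"claw": 40, "dx": 0, "dy": 0, "dz": 0, "spin": 0},
    {"claw": 45, "dx": -2, "dy": -3, "dz": 0, "spin": 0},
    {"claw": 45, "dx": -4, "dy": -7, "dz": 0, "spin": 0},
    {"claw": 45, "dx": -4, "dy": -7, "dz": 0, "spin": 0},
    {"claw": 10, "dx": -4, "dy": -7, "dz": 0, "spin": 0},
    {"claw": 10, "dx": -4, "dy": -7, "dz": 0, "spin": 0},
    {"claw": 10, "dx": -4, "dy": -7, "dz": 0, "spin": 0},
    {"claw": 10, "dx": -4, "dy": -7, "dz": 0, "spin": 0},
  ],
)

```text
t: 4.7
position: [0.4879, 0.1464, 0.0771]
orientation: [[-0.999, -0.049, 0.0], [-0.049, 0.999, 0.0], [-0.0, 0.0, -1.0]]
wrist_force: [-1.0, -1.9, 4.8]
finger_gap: 0.243
```

```bash
python3 -c "
from h import *
delta(dw(49,25,76),92.6);s=arm.observe();print(wd(s['position']))
cap('scene','s1.png')
i=cv2.imread('pics/s1.png')[120:300,320:560];cv2.imwrite('pics/s1c.png',cv2.resize(i,(720,540)))"
```

```text
t 4.7 at [0.4879 0.1464 0.0771] delta [-118.8   -1.1    1.1] spin 0.2 F [-0.9962 -1.8626  4.7942] gap 0.24286084356283943
[-69.8518  25.6399]
```

View pics/s1c.png

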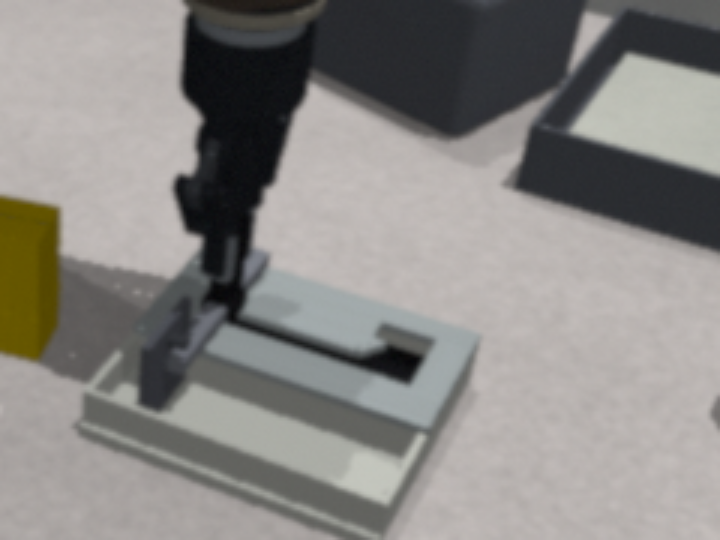

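The post is gripped: opening about 21 mm, and the picture shows the fingers around it at (225,270). Next is the pull along the straight leg.

apply_moves(
  plan=[
    {"claw": 10, "dx": -12, "dy": 0, "dz": 0, "spin": 0},
    {"claw": 10, "dx": -28, "dy": 0, "dz": 0, "spin": 0},
    {"claw": 10, "dx": -45, "dy": 0, "dz": 0, "spin": 0},
    {"claw": 10, "dx": -62, "dy": -0.5, "dz": 0, "spin": 0},
    {"claw": 10, "dx": -80, "dy": -0.5, "dz": 0, "spin": 0},
    {"claw": 10, "dx": -97, "dy": -0.5, "dz": 0, "spin": 0},
    {"claw": 10, "dx": -112, "dy": -0.5, "dz": 0, "spin": 0},
    {"claw": 10, "dx": -118, "dy": -0.5, "dz": 0, "spin": 0},
  ],
  grip_force=80,
)

```text
t: 5.75
position: [0.6049, 0.1517, 0.0771]
orientation: [[-0.999, -0.049, -0.003], [-0.049, 0.999, -0.0], [0.003, -0.0, -1.0]]
wrist_force: [-9.7, -1.6, 11.5]
finger_gap: 0.232
```

```bash
python3 -c "
from h import *
delta(dw(49,61,76),92.6);s=arm.observe();print(wd(s['position']))
for n in('scene','top'):
  c=cap(n)
  for q,z in(('handle_top',.115),('paddle',.0465)):
    for r in arm.place_of(n,q)[:2]: print(n,q,r['score'],wd(onz(c,r['pixel'],z)))"
```

```text
t 5.75 at [0.6049 0.1517 0.0771] delta [-1.9 35.4  1.1] spin 0.2 F [-9.7303 -1.5524 11.4912] gap 0.2322011010914823
[47.2796 25.5537]
scene handle_top 0.64 [46.0706 19.462 ]
scene paddle 0.69 [ 37.4264 -50.7279]
top paddle 0.82 [ 39.0796 -48.3325]
```

apply_moves(
  plan=[
    {"claw": 10, "dx": -1, "dy": 3, "dz": 0, "spin": 0},
    {"claw": 10, "dx": -1, "dy": 9, "dz": 0, "spin": 0},
    {"claw": 10, "dx": -1, "dy": 15, "dz": 0, "spin": 0},
    {"claw": 10, "dx": -1, "dy": 21, "dz": 0, "spin": 0},
    {"claw": 10, "dx": -1, "dy": 27, "dz": 0, "spin": 0},
    {"claw": 10, "dx": -1, "dy": 32, "dz": 0, "spin": 0},
    {"claw": 10, "dx": -1, "dy": 36, "dz": 0, "spin": 0},
    {"claw": 10, "dx": -1, "dy": 36, "dz": 0, "spin": 0},
  ],
)

```text
t: 7.05
position: [0.6033, 0.1877, 0.0771]
orientation: [[-0.999, -0.049, -0.004], [-0.049, 0.999, -0.001], [0.004, -0.001, -1.0]]
wrist_force: [-10.2, -5.6, 10.6]
finger_gap: 0.235
```

```bash
python3 -c "
from h import *
delta(dw(30,61,76),92.6);s=arm.observe();print(wd(s['position']))
for n in('scene','top'):
  c=cap(n)
  for q,z in(('handle_top',.115),('paddle',.0465)):
    for r in arm.place_of(n,q)[:2]: print(n,q,r['score'],wd(onz(c,r['pixel'],z)))"
```

```text
t 7.05 at [0.6033 0.1877 0.0771] delta [17.3 -0.5  1.1] spin 0.2 F [-10.2222  -5.6117  10.5513] gap 0.23497448757700348
[47.3389 61.5751]
scene handle_top 0.73 [50.6961 57.0392]
scene paddle 0.75 [ 35.6389 -46.8031]
top paddle 0.58 [ 35.7109 -49.0733]
```

apply_moves(
  plan=[
    {"claw": 10, "dx": 3, "dy": 0, "dz": 0, "spin": 0},
    {"claw": 10, "dx": 6, "dy": 0, "dz": 0, "spin": 0},
    {"claw": 10, "dx": 9, "dy": 0, "dz": 0, "spin": 0},
    {"claw": 10, "dx": 12, "dy": 0, "dz": 0, "spin": 0},
    {"claw": 10, "dx": 15, "dy": 0, "dz": 0, "spin": 0},
    {"claw": 10, "dx": 17, "dy": 0, "dz": 0, "spin": 0},
    {"claw": 10, "dx": 17, "dy": 0, "dz": 0, "spin": 0},
    {"claw": 10, "dx": 17, "dy": 0, "dz": 0, "spin": 0},
  ],
)

```text
t: 8.35
position: [0.5864, 0.1866, 0.0771]
orientation: [[-0.999, -0.049, -0.003], [-0.049, 0.999, -0.001], [0.004, -0.001, -1.0]]
wrist_force: [-8.9, -4.5, 9.7]
finger_gap: 0.238
```

```bash
python3 -c "
from h import *
delta(dw(30,61,76),92.6);s=arm.observe();print(wd(s['position']))
cap('scene','s2.png');cap('top','t2.png')
i=cv2.imread('pics/s2.png')[150:300,340:540];j=cv2.imread('pics/t2.png')[130:280,160:360]
cv2.imwrite('pics/s2c.png',np.hstack([cv2.resize(i,(400,300)),cv2.resize(j,(400,300))]))"
```

```text
t 8.35 at [0.5864 0.1866 0.0771] delta [ 0.4 -0.2  1.1] spin 0.2 F [-8.8611 -4.4928  9.6679] gap 0.23794932984309147
[30.4502 61.2507]
```

View pics/s2c.png

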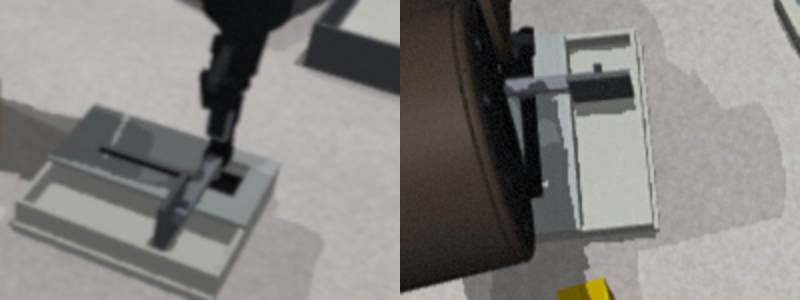

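The post is in the notch area, but the tool still carries the spring load of about 9 N. I'll ease forward another 3 mm to see whether the notch takes it.

apply_moves(
  plan=[
    {"claw": 10, "dx": 1, "dy": 0, "dz": 0, "spin": 0},
    {"claw": 10, "dx": 1, "dy": 0, "dz": 0, "spin": 0},
    {"claw": 10, "dx": 2, "dy": 0, "dz": 0, "spin": 0},
    {"claw": 10, "dx": 2, "dy": 0, "dz": 0, "spin": 0},
    {"claw": 10, "dx": 3, "dy": 0, "dz": 0, "spin": 0},
    {"claw": 10, "dx": 3, "dy": 0, "dz": 0, "spin": 0},
    {"claw": 10, "dx": 3, "dy": 0, "dz": 0, "spin": 0},
    {"claw": 10, "dx": 3, "dy": 0, "dz": 0, "spin": 0},
  ],
)

```text
t: 9.45
position: [0.5851, 0.1865, 0.0771]
orientation: [[-0.999, -0.049, 0.0], [-0.049, 0.999, -0.0], [-0.0, -0.0, -1.0]]
wrist_force: [-0.7, -5.0, 5.6]
finger_gap: 0.236
```

The x load has dropped to about 0, so the pin is bearing on the notch. Now I'll release and rise.

apply_moves(
  plan=[
    {"claw": 40, "dx": 0, "dy": 0, "dz": 0, "spin": 0},
    {"claw": 60, "dx": 0, "dy": 0, "dz": 0, "spin": 0},
    {"claw": 60, "dx": 0, "dy": 0, "dz": 0, "spin": 0},
    {"claw": 60, "dx": 0, "dy": 0, "dz": -15, "spin": 0},
    {"claw": 70, "dx": 0, "dy": 0, "dz": -50, "spin": 0},
    {"claw": 85, "dx": 0, "dy": 0, "dz": -100, "spin": 0},
    {"claw": 85, "dx": 0, "dy": 0, "dz": -150, "spin": 0},
    {"claw": 85, "dx": 0, "dy": 0, "dz": -160, "spin": 0},
  ],
)

```text
t: 10.45
position: [0.5858, 0.187, 0.2416]
orientation: [[-0.999, -0.049, 0.006], [-0.049, 0.999, 0.001], [-0.006, 0.001, -1.0]]
wrist_force: [0.4, -0.2, -1.1]
finger_gap: 0.992
```

```bash
python3 -c "
from h import *
delta([.455,-.158,.22],107);
for n in('scene','top'):
  c=cap(n,n+'3.png')
  for q,z in(('handle_top',.115),('paddle',.0465)):
    for r in arm.place_of(n,q)[:2]: print(n,q,r['score'],wd(onz(c,r['pixel'],z)))"
```

```text
t 10.45 at [0.5858 0.187  0.2416] delta [ 147.7 -338.2   20.2] spin -14.2 F [ 0.3912 -0.2491 -1.1164] gap 0.9916574597513286
scene handle_top 0.84 [29.249  55.1485]
scene paddle 0.59 [ 19.2479 -50.0159]
scene paddle 0.33 [26.1249 52.6285]
top handle_top 0.58 [31.1441 59.6599]
top paddle 0.67 [ 17.7621 -43.3123]
```

The pusher is parked: both views put the post at about x 30, y 57 and the paddle at about x 19. Next, the carton.

apply_moves(
  plan=[
    {"claw": 85, "dx": 17, "dy": -40, "dz": 0, "spin": -4},
    {"claw": 85, "dx": 36, "dy": -83, "dz": 0, "spin": -8},
    {"claw": 85, "dx": 55, "dy": -126, "dz": 0, "spin": -12},
    {"claw": 85, "dx": 74, "dy": -169, "dz": 0, "spin": -14},
    {"claw": 85, "dx": 93, "dy": -212, "dz": 0, "spin": -14},
    {"claw": 85, "dx": 112, "dy": -255, "dz": 0, "spin": -14},
    {"claw": 85, "dx": 130, "dy": -298, "dz": 0, "spin": -14},
    {"claw": 85, "dx": 148, "dy": -338, "dz": 0, "spin": -14},
  ],
)

```text
t: 11.75
position: [0.4528, -0.1594, 0.2361]
orientation: [[-0.957, -0.289, -0.001], [-0.289, 0.957, 0.001], [0.001, 0.001, -1.0]]
wrist_force: [-0.4, -0.2, -0.2]
finger_gap: 0.995
```

```bash
cat > tc.py <<'E'
from fit import *
from h import delta
T=[.455,-.158,np.radians(17)]; TB=box(-45,45,-22,22,0,100)
g=[view('top',T,TB,(0,0,255),(386,232),80),view('scene',T,TB,(0,0,255),(288,305),120)]
cv2.imwrite('pics/fit2.png',np.hstack(g))
delta([.455,-.158,.16],107)
E
python3 tc.py | tail -1
```

```text
t 12.45 at [ 0.4538 -0.1578  0.237 ] delta [-1.  -0.6 77. ] spin -0.2 F [ 0.3039  0.3245 -0.6334] gap 1.0003452199036433
```

View pics/fit2.png

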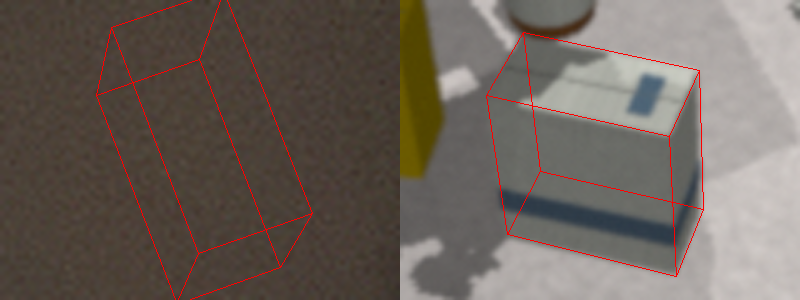

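The overlay matches the carton in the scene view, (400–700, 30–275) in the crop. The top view is blocked by the arm. Descending.

apply_moves(
  plan=[
    {"claw": 85, "dx": -1, "dy": -0.5, "dz": 20, "spin": 0},
    {"claw": 85, "dx": -1, "dy": -0.5, "dz": 60, "spin": 0},
    {"claw": 85, "dx": -1, "dy": -0.5, "dz": 95, "spin": 0},
    {"claw": 85, "dx": -1, "dy": -0.5, "dz": 120, "spin": 0},
    {"claw": 85, "dx": -1, "dy": -0.5, "dz": 145, "spin": 0},
    {"claw": 85, "dx": -1, "dy": -0.5, "dz": 165, "spin": 0},
    {"claw": 85, "dx": -1, "dy": -0.5, "dz": 178, "spin": 0},
    {"claw": 85, "dx": -1, "dy": -0.5, "dz": 178, "spin": 0},
  ],
  grip_force=40,
)

```text
t: 13.45
position: [0.4547, -0.1581, 0.0584]
orientation: [[-0.957, -0.289, -0.001], [-0.289, 0.957, 0.001], [0.001, 0.001, -1.0]]
wrist_force: [-0.2, -0.0, -0.3]
finger_gap: 0.995
```

apply_moves(
  plan=[
    {"claw": 60, "dx": 0, "dy": 0, "dz": 0, "spin": 0},
    {"claw": 52, "dx": 0, "dy": 0, "dz": 0, "spin": 0},
    {"claw": 46, "dx": 0, "dy": 0, "dz": 0, "spin": 0},
    {"claw": 40, "dx": 0, "dy": 0, "dz": 0, "spin": 0},
    {"claw": 36, "dx": 0, "dy": 0, "dz": 0, "spin": 0},
    {"claw": 36, "dx": 0, "dy": 0, "dz": 0, "spin": 0},
    {"claw": 36, "dx": 0, "dy": 0, "dz": 0, "spin": 0},
    {"claw": 36, "dx": 0, "dy": 0, "dz": 0, "spin": 0},
  ],
)

```text
t: 14.45
position: [0.4549, -0.1583, 0.0594]
orientation: [[-0.957, -0.289, 0.001], [-0.289, 0.957, -0.0], [-0.001, -0.0, -1.0]]
wrist_force: [-0.9, 0.6, 5.2]
finger_gap: 0.516
```

apply_moves(
  plan=[
    {"claw": 36, "dx": 0, "dy": 0, "dz": -4, "spin": 0},
    {"claw": 36, "dx": 0, "dy": 0, "dz": -15, "spin": 0},
    {"claw": 36, "dx": 0, "dy": 0, "dz": -32, "spin": 0},
    {"claw": 36, "dx": 0, "dy": 0, "dz": -50, "spin": 0},
    {"claw": 36, "dx": 0, "dy": 0, "dz": -70, "spin": 0},
    {"claw": 36, "dx": 0, "dy": 0, "dz": -88, "spin": 0},
    {"claw": 36, "dx": 0, "dy": 0, "dz": -98, "spin": 0},
    {"claw": 36, "dx": 0, "dy": 0, "dz": -100, "spin": 0},
  ],
)

```text
t: 15.45
position: [0.4549, -0.1583, 0.1595]
orientation: [[-0.957, -0.289, 0.001], [-0.289, 0.957, -0.0], [-0.001, -0.001, -1.0]]
wrist_force: [0.3, 0.4, -0.9]
finger_gap: 0.514
```

```bash
python3 -c "
from h import *
delta(dw(-45,-53,160),92.6); delta(dw(-45,-53,69),92.6)"
```

```text
t 15.45 at [ 0.4549 -0.1583  0.1595] delta [-124.5  199.9   -0.5] spin 14.2 F [ 0.3402  0.4238 -0.9392] gap 0.5136317013050273
t 15.45 at [ 0.4549 -0.1583  0.1595] delta [-124.4  199.9   90.5] spin 14.2 F [ 0.3402  0.4238 -0.9392] gap 0.5136317013050273
```

apply_moves(
  plan=[
    {"claw": 36, "dx": -8, "dy": 13, "dz": 0, "spin": 1},
    {"claw": 36, "dx": -26, "dy": 42, "dz": 0, "spin": 3},
    {"claw": 36, "dx": -47, "dy": 75, "dz": 0, "spin": 6},
    {"claw": 36, "dx": -68, "dy": 109, "dz": 0, "spin": 9},
    {"claw": 36, "dx": -89, "dy": 143, "dz": 0, "spin": 12},
    {"claw": 36, "dx": -109, "dy": 175, "dz": 0, "spin": 14},
    {"claw": 36, "dx": -121, "dy": 194, "dz": 0, "spin": 14},
    {"claw": 36, "dx": -124, "dy": 200, "dz": 0, "spin": 14},
  ],
)

```text
t: 16.45
position: [0.5156, 0.0701, 0.1583]
orientation: [[-0.999, -0.051, -0.001], [-0.051, 0.999, 0.0], [0.001, 0.0, -1.0]]
wrist_force: [1.2, -0.2, -2.1]
finger_gap: 0.515
```

```bash
cat > chk.py <<'E'
import sys
from h import *
import h
from fit import box,view,C,W
z=float(sys.argv[1])
D=(DX,DY,DA); DB=box(-115,85,-90,90,0,40)+box(-110,20,-85,-21,10,10)
CB=box(-90,0,-75,-31,z,z+100)
g=[]
for n,ctr,w in(('scene',(400,230),200),('top',(250,200),160)):
    i=view(n,D,DB,(0,0,255),ctr,w); j=view(n,D,CB,(0,255,0),ctr,w); raw=view(n,D,[],0,ctr,w)
    m=np.any(i!=raw,2); j[m]=i[m]; g.append(j)
cv2.imwrite('pics/'+sys.argv[2],np.hstack(g))
delta(dw(-45,-53,69),92.6)
E
python3 chk.py 110 c1.png|tail -1
```

```text
t 17.15 at [0.5157 0.0689 0.159 ] delta [-0.6  0.  90. ] spin 0.2 F [ 0.2655  0.0214 -1.6654] gap 0.5121238389757145
```

View pics/c1.png

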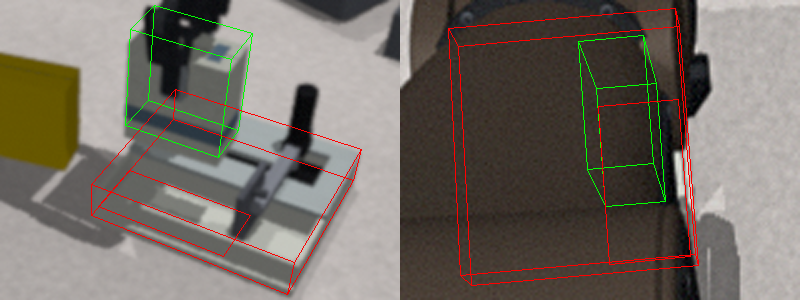

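The carton is held upright over the channel and the post stays in the notch at (300,120). The carton sits about 2 mm short in x, so I'll trim by 3 mm and lower it.

apply_moves(
  plan=[
    {"claw": 36, "dx": -3, "dy": 0, "dz": 8, "spin": 0},
    {"claw": 36, "dx": -3, "dy": 0, "dz": 25, "spin": 0},
    {"claw": 36, "dx": -3, "dy": 0, "dz": 42, "spin": 0},
    {"claw": 36, "dx": -3, "dy": 0, "dz": 57, "spin": 0},
    {"claw": 36, "dx": -3, "dy": 0, "dz": 68, "spin": 0},
    {"claw": 36, "dx": -3, "dy": 0, "dz": 76, "spin": 0},
    {"claw": 36, "dx": -3, "dy": 0, "dz": 80, "spin": 0},
    {"claw": 36, "dx": -3, "dy": 0, "dz": 82, "spin": 0},
  ],
)

```text
t: 18.15
position: [0.5188, 0.0692, 0.077]
orientation: [[-0.999, -0.049, 0.0], [-0.049, 0.999, 0.0], [-0.0, 0.0, -1.0]]
wrist_force: [0.2, 1.2, -1.2]
finger_gap: 0.515
```

```bash
python3 chk.py 17.5 c2.png|tail -1
```

```text
t 18.85 at [0.5187 0.0692 0.077 ] delta [ 2.4 -0.1  8. ] spin 0.2 F [ 0.3345 -0.1534 -1.0364] gap 0.5122375016439639
```

View pics/c2.png

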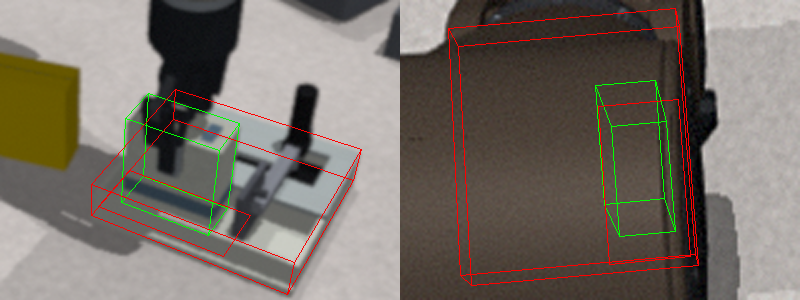

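The carton is inside the channel walls with no contact forces. I'll lower it the last 8 mm slowly.

apply_moves(
  plan=[
    {"claw": 36, "dx": 0, "dy": 0, "dz": 2, "spin": 0},
    {"claw": 36, "dx": 0, "dy": 0, "dz": 4, "spin": 0},
    {"claw": 36, "dx": 0, "dy": 0, "dz": 5, "spin": 0},
    {"claw": 36, "dx": 0, "dy": 0, "dz": 6, "spin": 0},
    {"claw": 36, "dx": 0, "dy": 0, "dz": 6.5, "spin": 0},
    {"claw": 36, "dx": 0, "dy": 0, "dz": 7, "spin": 0},
    {"claw": 36, "dx": 0, "dy": 0, "dz": 7.5, "spin": 0},
    {"claw": 36, "dx": 0, "dy": 0, "dz": 7.5, "spin": 0},
  ],
)

```text
t: 19.85
position: [0.5187, 0.0692, 0.0695]
orientation: [[-0.999, -0.049, 0.0], [-0.049, 0.999, 0.0], [-0.0, 0.0, -1.0]]
wrist_force: [0.7, -0.1, -1.2]
finger_gap: 0.514
```

apply_moves(
  plan=[
    {"claw": 36, "dx": 0, "dy": 0, "dz": 0.3, "spin": 0},
    {"claw": 36, "dx": 0, "dy": 0, "dz": 0.6, "spin": 0},
    {"claw": 36, "dx": 0, "dy": 0, "dz": 0.9, "spin": 0},
    {"claw": 36, "dx": 0, "dy": 0, "dz": 1.2, "spin": 0},
    {"claw": 36, "dx": 0, "dy": 0, "dz": 1.5, "spin": 0},
    {"claw": 36, "dx": 0, "dy": 0, "dz": 1.5, "spin": 0},
    {"claw": 36, "dx": 0, "dy": 0, "dz": 1.5, "spin": 0},
    {"claw": 36, "dx": 0, "dy": 0, "dz": 1.5, "spin": 0},
  ],
)

```text
t: 20.85
position: [0.519, 0.0694, 0.0693]
orientation: [[-0.999, -0.049, 0.002], [-0.049, 0.999, 0.0], [-0.002, 0.0, -1.0]]
wrist_force: [-4.8, 1.2, 17.0]
finger_gap: 0.515
```

Contact: 17 N upward, with z stopping at the expected 0.0693. I'll ease back by 1 mm, open gently and rise.

apply_moves(
  plan=[
    {"claw": 36, "dx": 0, "dy": 0, "dz": -0.5, "spin": 0},
    {"claw": 36, "dx": 0, "dy": 0, "dz": -1, "spin": 0},
    {"claw": 46, "dx": 0, "dy": 0, "dz": -1, "spin": 0},
    {"claw": 50, "dx": 0, "dy": 0, "dz": -1, "spin": 0},
    {"claw": 58, "dx": 0, "dy": 0, "dz": -1, "spin": 0},
    {"claw": 66, "dx": 0, "dy": 0, "dz": -1, "spin": 0},
    {"claw": 66, "dx": 0, "dy": 0, "dz": -1, "spin": 0},
    {"claw": 66, "dx": 0, "dy": 0, "dz": -1, "spin": 0},
  ],
)

```text
t: 21.85
position: [0.5187, 0.0692, 0.069]
orientation: [[-0.999, -0.049, 0.0], [-0.049, 0.999, 0.0], [-0.0, 0.0, -1.0]]
wrist_force: [1.3, -0.1, 0.5]
finger_gap: 0.773
```

apply_moves(
  plan=[
    {"claw": 66, "dx": 0, "dy": 0, "dz": -5, "spin": 0},
    {"claw": 66, "dx": 0, "dy": 0, "dz": -20, "spin": 0},
    {"claw": 66, "dx": 0, "dy": 0, "dz": -40, "spin": 0},
    {"claw": 66, "dx": 0, "dy": 0, "dz": -65, "spin": 0},
    {"claw": 66, "dx": 0, "dy": 0, "dz": -95, "spin": 0},
    {"claw": 66, "dx": 0, "dy": 0, "dz": -130, "spin": 0},
    {"claw": 66, "dx": 0, "dy": 40, "dz": -160, "spin": 0},
    {"claw": 66, "dx": 0, "dy": 90, "dz": -180, "spin": 0},
  ],
)

```text
t: 22.85
position: [0.5144, 0.1595, 0.2518]
orientation: [[-0.999, -0.047, 0.003], [-0.047, 0.999, 0.001], [-0.003, 0.0, -1.0]]
wrist_force: [0.7, 0.4, 0.1]
finger_gap: 0.776
```

apply_moves(
  plan=[
    {"claw": 66, "dx": 0, "dy": 40, "dz": 0, "spin": 0},
    {"claw": 66, "dx": 0, "dy": 80, "dz": 0, "spin": 0},
    {"claw": 66, "dx": 0, "dy": 120, "dz": 0, "spin": 0},
    {"claw": 66, "dx": 0, "dy": 160, "dz": 0, "spin": 0},
    {"claw": 66, "dx": 0, "dy": 200, "dz": 0, "spin": 0},
    {"claw": 66, "dx": 0, "dy": 230, "dz": 0, "spin": 0},
    {"claw": 66, "dx": 0, "dy": 230, "dz": 0, "spin": 0},
    {"claw": 66, "dx": 0, "dy": 230, "dz": 0, "spin": 0},
  ],
)

```text
t: 23.85
position: [0.5029, 0.3882, 0.2496]
orientation: [[-0.999, -0.049, 0.0], [-0.049, 0.999, 0.0], [-0.0, 0.0, -1.0]]
wrist_force: [0.1, 0.4, -0.0]
finger_gap: 0.775
```

```bash
python3 chk.py 10 c3.png|tail -1; python3 -c "
from h import *
for n in('scene','top'):
  c=cap(n)
  for q,z in(('handle_top',.115),('paddle',.0465),('tall_carton',.01),('flat_carton',0),('square_carton',0)):
    for r in arm.place_of(n,q)[:3]:
      P=onz(c,r['pixel'],z); print(n,q,r['score'],P[:2] if z==0 else wd(P))"
```

```text
t 24.55 at [0.503  0.3888 0.249 ] delta [   2.5 -320.1  180. ] spin 0.2 F [ 0.7586 -1.0877  0.4556] gap 0.7718995925344431
scene handle_top 0.7 [28.9102 53.4514]
scene paddle 0.59 [ 23.5798 -47.4183]
scene tall_carton 0.86 [-42.9217 -48.594 ]
scene tall_carton 0.86 [-373.3912 -420.0676]
scene tall_carton 0.79 [-253.3935 -309.3446]
scene flat_carton 0.61 [ 0.6522 -0.1497]
scene square_carton 0.9 [ 0.5672 -0.347 ]
scene square_carton 0.38 [0.5114 0.0774]
top handle_top 0.72 [27.866  62.0346]
top paddle 0.82 [ 21.4119 -45.9117]
top paddle 0.32 [26.386  63.8211]
top tall_carton 0.96 [-230.4895  -33.2391]
top tall_carton 0.92 [-267.3978 -296.7561]
top tall_carton 0.91 [-49.6127 -47.6628]
top flat_carton 0.56 [ 0.6441 -0.1511]
top square_carton 0.97 [ 0.553  -0.3456]
```

View pics/c3.png

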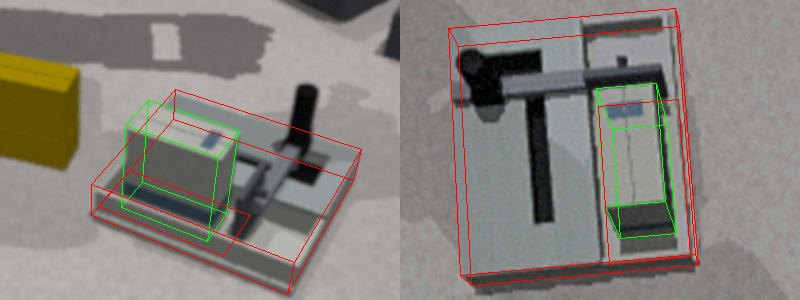

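The final picture shows the carton upright inside the channel, within a few mm of the target wireframe. The post is parked in the notch and the arm is clear, so I'm handing in.

```bash
python3 -c "
from bench import arm
print(arm.sign_off())"
```

```text
the job is handed in; nothing more can be done
None
```

The pusher is parked in the notch, the tall carton stands upright and lengthwise in the channel, and the job was handed in at about 25 s. No verdict came back from the sign-off.

**Pusher:** I pulled the post back 117 mm, moved it 36 mm across and eased it into the notch. The spring load on the wrist fell from about 9 N to about 0.7 N before I let go. The last check put the post at dispenser x of about 28 mm and y between 53 and 62 mm. The paddle was at about x +22 mm, against +20 mm when parked.

**Carton:** I gripped it near the top and lowered it until it touched the channel floor. The height at touch was within 1 mm of what I expected, and the press was 17 N. I backed off 1 mm before opening. The two views put it 2 to 5 mm from the target along the channel and 4 to 5 mm across.

**Problems and disagreements:**
- **First grip:** my first close on the post was about 7 mm off-centre, with 28 N sideways force. I reopened, re-centred and gripped again.
- **Camera differences:** the two cameras disagreed by up to about 9 mm on the post's sideways position. The pictures showed it in the notch.
- **Other cartons:** I never touched either one. The flat carton's readings stayed within about 5 mm of the start, and the square carton's were up to about 20 mm off, which I take to be detector error.

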